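# Nest the strainer in the waste-oil funnel

### The arm

A 6-joint arm with a two-finger parallel gripper is mounted at the origin on the work surface. World frame = base frame: x ahead of the robot, y to its left, z up, the work surface at z = 0. Lengths are in m, angles in rad, forces in N, time in s.
With the tool pointing down it reaches from about 0.225 to 0.875 m from the base axis. Payload 3.4 kg.
Tool frame: the origin (TCP) lies at the very end of the fingers, on their centre line; the grasp point (between the pads) lies 19 mm behind it; z points along the fingers, y is the line along which they close (so a half turn about z gives the same grasp; the last joint's range is limited). The gripper opens to 85 mm and grips with 20 to 120 N. Pads are 22 mm wide; open, the fingers measure 114 mm over their backs; the gripper's body (76 mm by 85 mm) begins 54 mm behind the grasp point. The pads swing forward as they close: fully open they stand 13 mm farther back than shut.
Start: joints at [1.125, 0.276, 1.505, -0, 1.361, -0.121], TCP at [0.184, 0.545, 0.231] pointing down, gripper open.
Joint ranges: [-2.89, 2.89], [-0.75, 2.08], [0.22, 2.7], [-1.18, 4.32], [0.11, 2.71], [-2.7, 2.7]. Speed limits (rad/s): [2.57, 2.57, 3.14, 3.14, 3.14, 3.14].

### API

Orientations are given as a unit quaternion [w, x, y, z].
In Python, from rig import readout, vision, manip gives the robot as it stands.
- The arm moves only by the shell command python3 -m handwheel 'ROWS' [FORCE]. ROWS is JSON, a list of rows, each a list of 3 entries, a list of its own where there are three numbers: the shift along the tool's x, y, z in mm, then the turn, a rotation vector about the tool's x, y, z in units of 6 degrees (1.0 is 6 degrees), then the closure, from -1 (fully open) to 1 (shut), so that 0 is half open. A call has 1 to 20 rows; each row shifts and turns the commanded pose from where the row before left it, along the tool's axes as they then stand; what a row does not reach is not made up. A row lasts 1/8 s, in which the tool goes at most 62.5 mm and 10.7 degrees, less where a joint would pass 70% of its speed; a pose out of reach is approached as far as the arm can. A call is refused whole if a number of a shift passes 62.5 or a number of a turn 1, either way. A call with a gripper value outside its range is refused whole. The fingers move at their own pace and stop on an object; FORCE is the grip in N (left out, the last holds). Time passes only in rows, so rows that do not move let the fingers close. It gives the time, the measured TCP pose, the force, the opening and the grip force at its end, in the units of the state.
- readout.get_state(): the state, without advancing time (a new reading comes with each control period).
- vision.get_image(name): name is "scene" or "top" or "wrist"; returns the picture (400x640x3 uint8, blue, green, red); there is no depth.
- vision.camera_params(name): a dict with "intrinsics" (3x3 intrinsics, pixels), "rvec" (rotation vector, rad) and "tvec" (3), from world to camera coordinates, as OpenCV has them; the wrist camera has in their place "hand_eye" (4x4, takes a point from camera to tool coordinates, whose origin is the TCP and whose axes are the flange's). Camera axes: x right, y down, z forward; pixel columns grow to the right and rows downward; lengths in m; the calibration is good to about 2 mm. The wrist camera is an equidistant fisheye: a pixel r from the principal point sees the ray r / f radians off the axis. A picture is of the moment at which its call begins: read the wrist's pose just before it. camera_params takes no time and is no camera call.
- manip.sign_off(): hands the job in; it is judged then, once.
The state is a dict: "clock": time; "qpos": joint angles; "qd": joint speeds; "effort": joint torques, N m; "position": TCP position; "ee_rot": TCP orientation; "contact_force": force on the tool from outside, world axes, zero at the start; "moment": the same for the moment, N m; "width": finger opening in m; "gripper_force": force on a finger pad.
Only numpy, scipy, OpenCV 4.12 (cv2) and the standard library are available. Lean on these libraries where they do the work, as an engineer would, in place of code of your own. Each camera call takes 0.05 s, during which the arm holds its last target. There are 200 camera calls.

### The job

Put the yellow strainer back into the slanted funnel of the red waste-oil canister: nest it, handle outwards, with the white lug in the notch of the funnel's rim, so that its flange lies fully home and flush on the rim all round. If you cannot tell where the notch is, rest the lug on the rim and turn the strainer gently until it drops in; do not force it. Leave the blue strainer and the other things on the bench where they are, and let go at the end.

Things in the scene. Friction and masses are not known exactly. Their poses are not given: they have to be found in the camera images.
- strainer: yellow tapered strainer cup, 0.15 to 0.31 kg, loose, upright on the bench. Origin: centre of its underside; z: its axis, up. Outside radius 30 mm at the foot, 50 mm at z = 75 mm; then a flat flange, outside radius 63 mm, z = 75 to 81 mm. Its +x (the lug's side) points away from the robot at the start, within 0.55 rad of world +x
- grip (a point): middle of the strainer's black handle, a straight bar bridging the mouth along the strainer's y: 104 mm long, 14 mm wide (x), 16 mm high; point at the bar's centre, z = 117 mm; 28 mm free below the bar, end posts at y = +-46 mm. Axes as the strainer's
- lug (a point): underside of the white lug below the flange, strainer frame (54.5, 0, 65) mm: a block 12 mm wide (y), from radius 47 to 62 mm, reaching 10 mm below the flange; a white stripe on top of the flange marks it. Axes as the strainer's
- flange (a point): point on the strainer's axis in the plane of the flange's underside, z = 75 mm; axes as the strainer's
- canister: red waste-oil canister, 270 x 200 x 150 mm (x from -105 to 165 mm), fixed to the bench. Origin on the bench under it, z up, x towards its back, where a carrying handle reaches 195 mm high; the funnel mouth faces -x and up
- neck: the canister's filler neck with funnel. Origin: centre of the funnel's mouth, in the plane of the rim's top face. z: funnel axis, out of the mouth, leaning 32 degrees from vertical to the canister's -x; x: uphill across the mouth. Flat aluminium rim, radius 52.5 to 66 mm, 12 mm thick; black cone inside, radius 49.5 mm at 12 mm depth to 29.5 mm at 87 mm depth. Funnel and neck hold still
- seat (a point): the same point as the neck's origin: where the point flange comes when home; 2.5 mm play at the side. The rim has one notch for the lug, a gap about 20 mm wide through its thickness, on the uphill side within +-0.7 rad of +x about z, angle not reported: see it or feel it. Lug on the rim: flange 10 mm high; it drops in within about +-0.06 rad of the notch's middle
- spare: blue strainer, a bystander: same shape and size, but without lug or white stripe; leave it alone
- spray: spray can, 60 x 170 mm, bystander, origin at its underside
- oil: black oil bottle, 70 x 190 mm, bystander, origin at its underside
- driver: screwdriver lying on the bench, bystander
- wrench: wrench lying on the bench, bystander
- mug: white mug, 80 x 95 mm, bystander, origin at its underside
Mind the look-alikes: they are no part of the job. Of the things that look like the strainer, the smallest one is meant.

How it is judged:
By the outcome, as a careful person would: the job done as asked, in the order asked, and still so for the second after the job is handed in, with the robot touching nothing.
It also fails if it takes over 58 s, if anything falls off the work surface, if the arm or the gripper's body presses on something with over 40 N, if the wrist force passes 120 N, or if a joint passes its speed limit or range.

## Working session

There is one attempt and no reset: what is moved stays moved. The work goes in short steps, Python scripts to look and compute and a shell command to move; the robot and the scene stay as the last step left them, time stands still between calls to the robot, and variables do not carry over. Pictures are saved under pics/ and viewed, at most 10 in all, crops included, and the job is handed in when it is done.

```bash
mkdir -p pics; ls
python3 - <<'E'
from rig import readout, vision
import cv2,numpy as np
np.set_printoptions(precision=4,suppress=True)
s=readout.get_state()
for k,v in s.items(): print(k,v)
for n in("scene","top","wrist"):
    cv2.imwrite(f"pics/{n}0.png",vision.get_image(n)); print(n,vision.camera_params(n))
E
```

```text
pics
clock 0.0
qpos [ 1.125   0.2766  1.5062 -0.      1.3607 -0.121 ]
qd [ 0.0003 -0.0019  0.0007 -0.0001 -0.0024  0.0006]
effort [  0.0008 -41.6775 -24.5804  -0.0001   0.0109  -0.    ]
position [0.1833 0.5445 0.2304]
ee_rot [-0.0002  0.1617  0.9868 -0.0009]
contact_force [ 0.599   0.1168 -1.0668]
moment [ 0.0256 -0.0576 -0.0175]
gripper_force 0.0
width 0.08529670370078136
scene {'intrinsics': array([[380.4223,   0.    , 321.0036],
       [  0.    , 380.4223, 197.538 ],
       [  0.    ,   0.    ,   1.    ]]), 'rvec': array([ 2.3187, -0.3486,  0.152 ]), 'tvec': array([-0.4778,  0.2344,  1.2067])}
top {'intrinsics': array([[383.3962,   0.    , 321.85  ],
       [  0.    , 383.3962, 200.701 ],
       [  0.    ,   0.    ,   1.    ]]), 'rvec': array([ 2.1527, -2.1894,  0.0857]), 'tvec': array([0.0398, 0.5558, 1.2501])}
wrist {'intrinsics': array([[309.7069,   0.    , 317.3229],
       [  0.    , 309.7069, 198.0841],
       [  0.    ,   0.    ,   1.    ]]), 'hand_eye': array([[-0.0003, -0.9603, -0.2789,  0.07  ],
       [ 1.    , -0.    , -0.001 , -0.    ],
       [ 0.0009, -0.2789,  0.9603, -0.1429],
       [ 0.    ,  0.    ,  0.    ,  1.    ]])}
```

View pics/scene0.png

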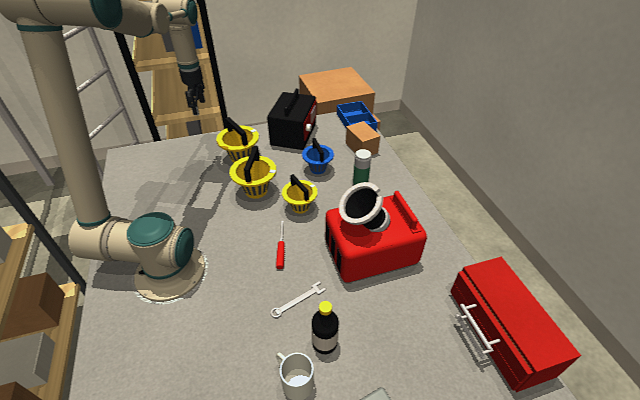

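View pics/top0.png

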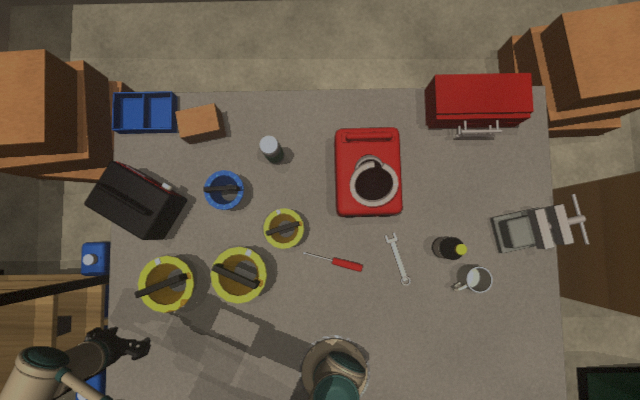

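The target is the smallest yellow strainer, at top (284,229) and scene (299,195). The canister funnel is at top (373,184) and scene (362,207). I'll enlarge both.

Run:
```python
import cv2,numpy as np
t=cv2.imread("pics/top0.png");s=cv2.imread("pics/scene0.png")
c=[t[200:260,244:324],t[145:205+15,330:430],s[165:225,260:340],s[170:245,320:420]]
c=[cv2.resize(x,(400,300),interpolation=cv2.INTER_CUBIC) for x in c]
cv2.imwrite("pics/crop0.png",np.vstack([np.hstack(c[:2]),np.hstack(c[2:])]))
```

```text
(no output)
```

View pics/crop0.png

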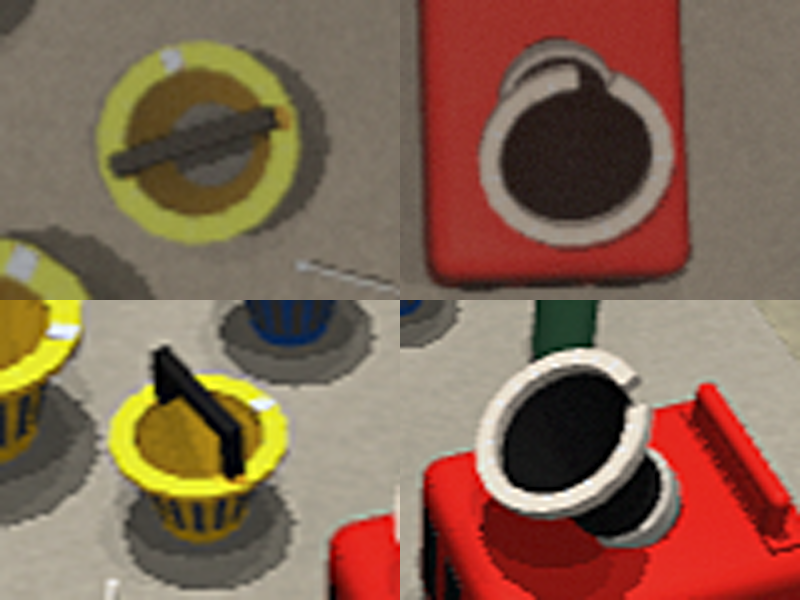

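The strainer's stripe is at about crop (172,60), up and left, so it points roughly +x. The rim notch is clear at top px about (379,165) and scene px about (380,194). Next I'll triangulate both and set up helpers.

```bash
cat > h.py <<'E'
from rig import readout, vision
import cv2,numpy as np
from scipy.spatial.transform import Rotation as R
np.set_printoptions(precision=4,suppress=True)
def ray(n,px):
    c=vision.camera_params(n);K=c["intrinsics"];Rm=cv2.Rodrigues(np.array(c["rvec"]))[0];t=np.array(c["tvec"]).ravel()
    d=Rm.T@np.linalg.inv(K)@np.array([*px,1.]);return -Rm.T@t,d/np.linalg.norm(d)
def plane(n,px,z):
    o,d=ray(n,px);return o+d*(z-o[2])/d[2]
def tri(a,b):
    (o1,d1),(o2,d2)=ray("top",a),ray("scene",b)
    s=np.linalg.lstsq(np.c_[d1,-d2],o2-o1,rcond=None)[0];p,q=o1+s[0]*d1,o2+s[1]*d2
    return (p+q)/2,np.linalg.norm(p-q)
def tool(s=None):
    s=s or readout.get_state();q=s["ee_rot"];T=np.eye(4)
    T[:3,:3]=R.from_quat([q[1],q[2],q[3],q[0]]).as_matrix();T[:3,3]=s["position"];return T
def wproj(P,T,wp):   # world points -> wrist pixels
    C=np.linalg.inv(T@np.array(wp["hand_eye"]));p=np.atleast_2d(P)@C[:3,:3].T+C[:3,3]
    K=wp["intrinsics"];r=np.linalg.norm(p[:,:2],axis=1);th=np.arctan2(r,p[:,2]);u=p[:,:2]/(r[:,None]+1e-12)
    return np.c_[K[0,0]*th*u[:,0]+K[0,2],K[1,1]*th*u[:,1]+K[1,2]]
def shot(n,name):
    T=tool();im=vision.get_image(n);cv2.imwrite(f"pics/{name}.png",im);np.save(f"pics/{name}.npy",T);return im,T
def step(T,G):       # tool motion T->G in tool axes: mm, and turn in 6 degree units
    D=np.linalg.inv(T)@G;return D[:3,3]*1000,R.from_matrix(D[:3,:3]).as_rotvec(degrees=True)/6
E
python3 - <<'E'
from h import *
# strainer flange: yellow mask top
t=cv2.imread("pics/top0.png")[200:260,244:324]
m=cv2.inRange(cv2.cvtColor(t,cv2.COLOR_BGR2HSV),(24,110,90),(35,255,255))
cs=cv2.findContours(m,0,1)[0]
cs=[c for c in cs if 20<cv2.boundingRect(c)[2]]
e=[cv2.fitEllipse(cv2.convexHull(c)) for c in cs];print(e)
for c in e: print(plane("top",(c[0][0]+244,c[0][1]+200),.081))
c=plane("top",(244+197/5,200+141/5),.081);l=plane("top",(244+172/5,200+60/5),.081)
print("S",c,l,np.arctan2(*(l-c)[1::-1]))
h1=plane("top",(244+112/5,200+165/5),.125);h2=plane("top",(244+285/5,200+117/5),.125);print("bar",h1,h2,(h1+h2)/2)
n,e=tri((374,184),(360.5,203));print("neck",n,e)
k,e=tri((378.7,165),(380,194));print("notch",k,e, k-n)
for q in [(336,130),(400,130),(337,215),(402,215)]: print(plane("top",q,.15))
E
```

```text
[((39.27946472167969, 28.045246124267578), (39.854347229003906, 40.27877426147461), 63.77414321899414)]
[0.4667 0.1532 0.081 ]
S [0.4662 0.1529 0.081 ] [0.5177 0.1684 0.081 ] 0.2920498663786286
bar [0.4516 0.1999 0.125 ] [0.4791 0.0942 0.125 ] [0.4653 0.1471 0.125 ]
neck [ 0.5804 -0.1159  0.2476] 0.0007001416024433012
notch [ 0.6296 -0.1267  0.2785] 0.005133883188157845 [ 0.0492 -0.0108  0.0309]
[ 0.7607 -0.0174  0.15  ]
[ 0.7569 -0.212   0.15  ]
[ 0.5015 -0.0153  0.15  ]
[ 0.4983 -0.209   0.15  ]
```

Strainer axis is at (0.467, 0.153) with yaw about 0.27. The neck is at about (0.580, -0.116, 0.248), with the notch near -0.2 rad. Now I'll work out the move to a near view above the strainer.

```bash
cat >> h.py <<'E'
def rows(T,G,n):     # n equal rows (screw) from T to G
    D=np.linalg.inv(T)@G;w=R.from_matrix(D[:3,:3]).as_rotvec()/n;r=R.from_rotvec(w).as_matrix()
    A=sum(np.linalg.matrix_power(r,k) for k in range(n));v=np.linalg.solve(A,D[:3,3])
    return v*1000,np.degrees(w)/6
def pose(p,z,y):     # tool pose: z along fingers, y closing line
    z=np.array(z,float);z/=np.linalg.norm(z);y=np.array(y,float);y-=z*(y@z);y/=np.linalg.norm(y)
    G=np.eye(4);G[:3,:3]=np.c_[np.cross(y,z),y,z];G[:3,3]=p;return G
E
python3 - <<'E'
from h import *
a=.27;G=pose([.467,.153,.225],[0,0,-1],[np.cos(a),np.sin(a),0])
print(rows(tool(),G,12))
E
```

```text
(array([-41.3095,  -7.1636,   0.4757]), array([-0.0011,  0.0004,  0.7766]))
```

```bash
python3 -m handwheel '[[[-41.3,-7.2,0.5],[0,0,0.777],-1],[[-41.3,-7.2,0.5],[0,0,0.777],-1],[[-41.3,-7.2,0.5],[0,0,0.777],-1],[[-41.3,-7.2,0.5],[0,0,0.777],-1],[[-41.3,-7.2,0.5],[0,0,0.777],-1],[[-41.3,-7.2,0.5],[0,0,0.777],-1],[[-41.3,-7.2,0.5],[0,0,0.777],-1],[[-41.3,-7.2,0.5],[0,0,0.777],-1],[[-41.3,-7.2,0.5],[0,0,0.777],-1],[[-41.3,-7.2,0.5],[0,0,0.777],-1],[[-41.3,-7.2,0.5],[0,0,0.777],-1],[[-41.3,-7.2,0.5],[0,0,0.777],-1],[[0,0,0],[0,0,0],-1],[[0,0,0],[0,0,0],-1]]' 40
python3 - <<'E'
from h import *
im,T=shot("wrist","w1");print(T,readout.get_state()["clock"])
E
```

```text
clock: 1.9
position: [0.4666, 0.1534, 0.2252]
ee_rot: [-0.0, 0.606, 0.796, 0.0]
contact_force: [-0.5, 0.3, -0.0]
width: 0.0851
gripper_force: 0.0
[[-0.2662  0.9639 -0.0004  0.4666]
 [ 0.9639  0.2662  0.0008  0.1534]
 [ 0.0009 -0.0002 -1.      0.2252]
 [ 0.      0.      0.      1.    ]] 1.95
```

View pics/w1.png

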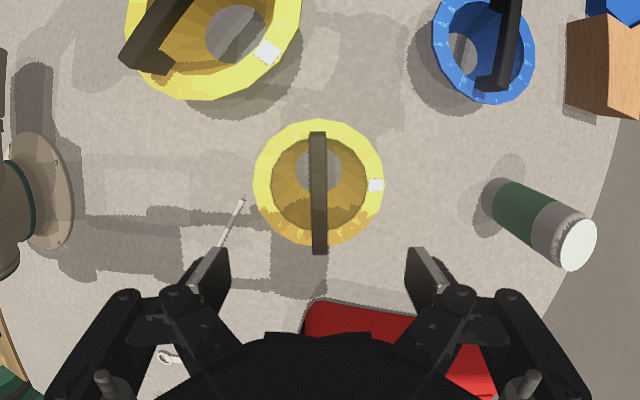

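The wrist view shows the small strainer centred at about (319,183), with its stripe at (375,185) and its bar running from (317,132) to (320,252). I'll fit its pose.

Run:
```python
from h import *
from scipy.optimize import least_squares
im=cv2.imread("pics/w1.png");T=np.load("pics/w1.npy");wp=vision.camera_params("wrist")
x0,y0=240,108;c=im[y0:262,x0:398];hsv=cv2.cvtColor(c,cv2.COLOR_BGR2HSV)
m=cv2.inRange(hsv,(20,90,100),(35,255,255))
k=max(cv2.findContours(m,0,1)[0],key=cv2.contourArea);h=cv2.convexHull(k)[:,0]+[x0,y0]
def unproj(px,z):
    K=wp["intrinsics"];d=(np.array(px)-[K[0,2],K[1,2]])/K[0,0];r=np.linalg.norm(d,axis=-1,keepdims=True)
    v=np.c_[np.sin(r)*d/r,np.cos(r)];M=T@np.array(wp["hand_eye"]);w=v@M[:3,:3].T;return M[:3,3]+w*((z-M[2,3])/w[:,2])[:,None]
P=unproj(h.astype(float),.080)
f=least_squares(lambda q:np.hypot(P[:,0]-q[0],P[:,1]-q[1])-q[2],[.467,.153,.063],loss="soft_l1",f_scale=.001);print(f.x)
s=cv2.inRange(hsv,(0,0,190),(180,60,255));yy,xx=np.nonzero(s);ok=(xx+x0>355)&(xx+x0<390)&(yy+y0>170)&(yy+y0<200)
w=unproj(np.array([[xx[ok].mean()+x0,yy[ok].mean()+y0]]),.081)[0];d=w-[*f.x[:2],.081];print(ok.sum(),w,np.hypot(*d[:2]),"yaw stripe",np.arctan2(d[1],d[0]))
b=cv2.inRange(c,(0,0,0),(75,75,75));k=max(cv2.findContours(b,0,1)[0],key=cv2.contourArea);rc=cv2.minAreaRect(k);print(rc)
bx=cv2.boxPoints(rc)+[x0,y0];W=unproj(bx,.125);print("bar",W,W.mean(0))
```

```text
[0.4681 0.1529 0.0638]
356 [0.5261 0.1697 0.081 ] 0.06041392610650793 yaw stripe 0.2820055389605224
((78.49999237060547, 123.5), (44.99999237060547, 14.999998092651367), 90.0)
bar [[0.4646 0.1427 0.125 ]
 [0.4766 0.146  0.125 ]
 [0.488  0.1062 0.125 ]
 [0.4754 0.1027 0.125 ]] [0.4761 0.1244 0.125 ]
```

Run:
```python
from h import *
a=.28;G=pose([.468,.153,.098],[0,0,-1],[np.cos(a),np.sin(a),0])
print(rows(tool(),G,6))
```

```text
(array([-0.2049,  0.2078, 21.1996]), array([-0.0002, -0.0012, -0.0154]))
```

```bash
python3 -m handwheel '[[[-0.2,0.2,21.2],[0,0,-0.015],-1],[[-0.2,0.2,21.2],[0,0,-0.015],-1],[[-0.2,0.2,21.2],[0,0,-0.015],-1],[[-0.2,0.2,21.2],[0,0,-0.015],-1],[[-0.2,0.2,21.2],[0,0,-0.015],-1],[[-0.2,0.2,21.2],[0,0,-0.015],-1],[[0,0,0],[0,0,0],-1],[[0,0,0],[0,0,0],1],[[0,0,0],[0,0,0],1],[[0,0,0],[0,0,0],1],[[0,0,0],[0,0,0],1],[[0,0,0],[0,0,0],1],[[0,0,0],[0,0,0],1],[[0,0,0],[0,0,0],1],[[0,0,0],[0,0,0],1]]' 70
python3 - <<'E'
from h import *
T=tool()
# neck frame estimate -> goals
n=np.array([.5804,-.1159,.2476]);yaw=-.012;t=np.radians(32)
Z=np.array([-np.sin(t)*np.cos(yaw),-np.sin(t)*np.sin(yaw),np.cos(t)])
X=np.array([np.cos(t)*np.cos(yaw),np.cos(t)*np.sin(yaw),np.sin(t)])
print(X,Z,T)
a=.28
L=T.copy();L[2,3]+=.26
print("lift",rows(T,L,5))
E
```

```text
clock: 3.82
position: [0.4683, 0.1524, 0.0987]
ee_rot: [0.0, 0.602, 0.799, 0.0]
contact_force: [-1.5, 0.9, 5.5]
width: 0.0127
gripper_force: 68.9
[ 0.848  -0.0102  0.5299] [-0.5299  0.0064  0.848 ] [[-0.2753  0.9613  0.0005  0.4683]
 [ 0.9613  0.2753  0.0003  0.1524]
 [ 0.0001  0.0005 -1.      0.0987]
 [ 0.      0.      0.      1.    ]]
lift (array([  0.0069,   0.0282, -52.    ]), array([-0., -0.,  0.]))
```

Gripped. Before moving I'll refine the neck pose by fitting the rim's outline in the two fixed views.

```bash
cat > neck.py <<'E'
from h import *
from scipy.optimize import least_squares
from scipy.ndimage import map_coordinates
th=np.linspace(0,2*np.pi,181)[:-1]
def frame(yaw,t=np.radians(32)):
    c,s=np.cos(yaw),np.sin(yaw)
    X=np.array([np.cos(t)*c,np.cos(t)*s,np.sin(t)]);Z=np.array([-np.sin(t)*c,-np.sin(t)*s,np.cos(t)]);return np.c_[X,np.cross(Z,X),Z]
def circ(p,r,d,a=th): return np.array(p[:3])+np.c_[r*np.cos(a),r*np.sin(a),0*a-d]@frame(p[3]).T
def proj(n,P):
    c=vision.camera_params(n);return cv2.projectPoints(P,np.array(c["rvec"]),np.array(c["tvec"]),c["intrinsics"],None)[0][:,0]
def outline(n,p):
    h=cv2.convexHull(np.r_[proj(n,circ(p,.066,0)),proj(n,circ(p,.066,.012))].astype(np.float32))[:,0]
    ctr=proj(n,np.array([p[:3]]))[0];a=np.arctan2(*(h-ctr).T[::-1]);r=np.hypot(*(h-ctr).T);o=np.argsort(a)
    return ctr,np.interp(th,a[o],r[o],period=2*np.pi)
if __name__=="__main__":
    p=np.array([.5804,-.1159,.2476,-.012]);I={n:cv2.imread(f"pics/{n}0.png").astype(float) for n in("top","scene")}
    for w in (5,3,2.5,2.5):
        obs={}
        for n,im in I.items():
            c,r=outline(n,p);k=np.arange(-w,w+.01,.25);rr=r[:,None]+k
            xy=[c[1]+rr*np.sin(th)[:,None],c[0]+rr*np.cos(th)[:,None]]
            v=np.stack([map_coordinates(im[:,:,j],xy,order=1) for j in range(2)],-1).sum(-1) # blue+green: bright rim
            g=-np.gradient(cv2.GaussianBlur(v,(5,1),0),axis=1);g[g<0]=0;i=g.argmax(1);s=g.max(1)
            ok=(s>.35*np.median(s))&(i>0)&(i<len(k)-1)
            obs[n]=(np.c_[c[0]+(r+k[i])*np.cos(th),c[1]+(r+k[i])*np.sin(th)],ok)
        def res(q):
            out=[]
            for n,(P,ok) in obs.items():
                c,r=outline(n,q);d=P-c;a=np.arctan2(d[:,1],d[:,0])
                out.append((np.hypot(*d.T)-np.interp(a,th,r,period=2*np.pi))[ok])
            return np.r_[np.concatenate(out),(q[3]+.012)/.02]
        f=least_squares(res,p,loss="soft_l1",f_scale=.3,x_scale=[.01,.01,.01,.1]);p=f.x
        print(p,[int(o[1].sum()) for o in obs.values()],np.median(abs(res(p))))
    np.save("neck.npy",p)
    tiles=[]
    for n,im in I.items():
        c,_=outline(n,p);x,y=int(c[0])-40,int(c[1])-40;t=cv2.resize(im[y:y+80,x:x+80].astype(np.uint8),(400,400),interpolation=cv2.INTER_CUBIC)
        for r,d,col in((.066,0,(0,255,0)),(.0525,0,(255,0,255)),(.0525,.012,(255,255,0))):
            q=((proj(n,circ(p,r,d))-[x,y]+.5)*5-.5).astype(int);cv2.polylines(t,[q],True,col,1)
        for a in(-.6,-.4,-.2,0,.2):
            q=((proj(n,circ(p,.072,0,np.array([a])))-[x,y]+.5)*5-.5).astype(int)[0];cv2.circle(t,tuple(int(u) for u in q),3,(0,255,255) if a else (0,128,255),-1)
        tiles.append(t)
    cv2.imwrite("pics/neckfit.png",np.hstack(tiles))
E
python3 neck.py
```

```text
[ 0.5772 -0.1135  0.2532 -0.0143] [180, 171] 0.3247446600012882
[ 0.577  -0.1134  0.2535 -0.0139] [179, 170] 0.3149523814088262
[ 0.577  -0.1136  0.2536 -0.0131] [178, 170] 0.29401723834535787
[ 0.577  -0.1136  0.2536 -0.0131] [177, 170] 0.2500000023957192
```

View pics/neckfit.png

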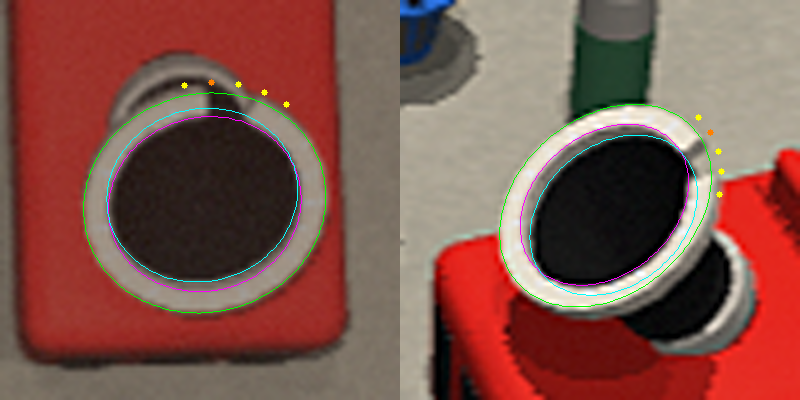

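The fit is good: the green and magenta circles lie on the rim's edges, and the notch gap sits midway between the 0 and -0.2 rad dots in both views (top about (223,100), scene about (698,150)). I'll measure its angle numerically and work out the moves.

```bash
cat >> neck.py <<'E'
def goal(h,phi,dx=0,dy=0,p=None):  # TCP pose for flange h above seat, lug at phi, offsets in neck axes
    p=np.load("neck.npy") if p is None else p;F=frame(p[3]);Z=F[:,2];x=F@[np.cos(phi),np.sin(phi),0];y=np.cross(Z,x)
    return pose(p[:3]+F@[dx,dy,0]+Z*(h+.0237)-.0006*y,-Z,x)
def where(T,phi0=0):  # measured TCP -> flange pos in neck axes (mm), lug angle, tilt
    p=np.load("neck.npy");F=frame(p[3]);Z=-T[:3,2];f=T[:3,3]-.0237*Z+.0006*T[:3,0];M=F.T@T[:3,:3]
    return F.T@(f-p[:3])*1000,np.arctan2(M[1,1],M[0,1]),(F.T@Z)[:2]
E
python3 - <<'E'
from neck import *
p=np.load("neck.npy");a=np.arange(-.7,.71,.05)
for n in("top","scene"):
    im=cv2.imread(f"pics/{n}0.png").astype(float).sum(2)
    v=np.mean([map_coordinates(im,proj(n,circ(p,r,0,a))[:,::-1].T,order=1) for r in(.057,.059,.061)],0)
    print(n,dict(zip(a.round(2).tolist(),v.astype(int).tolist())))
T=tool();L=T.copy();L[2,3]+=.30
print("lift",rows(T,L,6));A=goal(.12,-.1);print("pre",rows(L,A,14),A);
print("down",rows(A,goal(.015,-.1),6))
E
```

```text
top {-0.7: 442, -0.65: 442, -0.6: 439, -0.55: 436, -0.5: 435, -0.45: 433, -0.4: 407, -0.35: 322, -0.3: 246, -0.25: 144, -0.2: 109, -0.15: 95, -0.1: 99, -0.05: 101, 0.0: 166, 0.05: 347, 0.1: 433, 0.15: 435, 0.2: 436, 0.25: 437, 0.3: 444, 0.35: 459, 0.4: 436, 0.45: 437, 0.5: 436, 0.55: 434, 0.6: 422, 0.65: 426, 0.7: 433}
scene {-0.7: 685, -0.65: 680, -0.6: 653, -0.55: 661, -0.5: 671, -0.45: 682, -0.4: 527, -0.35: 436, -0.3: 435, -0.25: 475, -0.2: 491, -0.15: 399, -0.1: 308, -0.05: 320, 0.0: 476, 0.05: 644, 0.1: 678, 0.15: 664, 0.2: 656, 0.25: 659, 0.3: 675, 0.35: 689, 0.4: 673, 0.45: 659, 0.5: 659, 0.55: 659, 0.6: 678, 0.65: 687, 0.7: 679}
lift (array([  0.0066,   0.0271, -50.    ]), array([-0., -0.,  0.]))
pre (array([-19.2097,  -0.0153,   1.5921]), array([-0.3812, -0.0369,  0.2603])) [[ 0.0977  0.8424  0.5299  0.5008]
 [ 0.9938 -0.1109 -0.0069 -0.1132]
 [ 0.0529  0.5273 -0.848   0.3754]
 [ 0.      0.      0.      1.    ]]
down (array([ 0. , -0. , 17.5]), array([-0.,  0.,  0.]))
```

The notch spans about +0.02 to -0.34 rad, so its middle is about -0.155. Lifting now.

```bash
python3 -m handwheel '[[[0,0,-20],[0,0,0],1],[[0,0,-50],[0,0,0],1],[[0,0,-60],[0,0,0],1],[[0,0,-60],[0,0,0],1],[[0,0,-60],[0,0,0],1],[[0,0,-50],[0,0,0],1],[[0,0,0],[0,0,0],1]]'
python3 - <<'E'
from neck import *
print(rows(tool(),goal(.12,-.155),14))
E
```

```text
clock: 4.7
position: [0.4698, 0.1525, 0.4018]
ee_rot: [0.003, 0.602, 0.799, 0.003]
contact_force: [0.7, -0.1, -2.1]
width: 0.0127
gripper_force: 68.7
(array([-19.2452,   0.2968,   1.6875]), array([-0.3775, -0.0269,  0.2968]))
```

```bash
python3 -m handwheel '[[[-19.2,0.3,1.7],[-0.378,-0.027,0.297],1],[[-19.2,0.3,1.7],[-0.378,-0.027,0.297],1],[[-19.2,0.3,1.7],[-0.378,-0.027,0.297],1],[[-19.2,0.3,1.7],[-0.378,-0.027,0.297],1],[[-19.2,0.3,1.7],[-0.378,-0.027,0.297],1],[[-19.2,0.3,1.7],[-0.378,-0.027,0.297],1],[[-19.2,0.3,1.7],[-0.378,-0.027,0.297],1],[[-19.2,0.3,1.7],[-0.378,-0.027,0.297],1],[[-19.2,0.3,1.7],[-0.378,-0.027,0.297],1],[[-19.2,0.3,1.7],[-0.378,-0.027,0.297],1],[[-19.2,0.3,1.7],[-0.378,-0.027,0.297],1],[[-19.2,0.3,1.7],[-0.378,-0.027,0.297],1],[[-19.2,0.3,1.7],[-0.378,-0.027,0.297],1],[[-19.2,0.3,1.7],[-0.378,-0.027,0.297],1],[[0,0,0],[0,0,0],1],[[0,0,0],[0,0,0],1]]'
python3 - <<'E'
from neck import *
T=tool();print(where(T),step(T,goal(.12,-.155)))
im,T=shot("wrist","w2")
# check strainer in the hand: expected stripe and flange outline
S=np.eye(4);S[:3,:3]=np.c_[T[:3,1],T[:3,0],-T[:3,2]];Z=-T[:3,2];S[:3,3]=T[:3,3]-.0987*Z+.0006*T[:3,0]
wp=vision.camera_params("wrist");P=np.c_[.063*np.cos(th),.063*np.sin(th),0*th+.081]
L=np.array([[.047,-.006,.081],[.063,-.006,.081],[.063,.006,.081],[.047,.006,.081]])
for Q,c in((P,(0,255,0)),(L,(255,0,255))): cv2.polylines(im,[wproj(Q@S[:3,:3].T+S[:3,3],T,wp).round().astype(int)],True,c,1)
p=np.load("neck.npy");cv2.polylines(im,[wproj(circ(p,.066,0),T,wp).round().astype(int)],True,(255,255,0),1)
cv2.imwrite("pics/w2o.png",im)
E
```

```text
clock: 6.7
position: [0.4985, -0.1123, 0.3703]
ee_rot: [0.177, 0.735, 0.621, 0.205]
contact_force: [-0.3, 0.4, -2.3]
width: 0.0129
gripper_force: 68.7
(array([ -4.8997,   0.8819, 116.9249]), np.float64(-0.155080093718762), array([ 0.01  , -0.0001])) (array([-0.1541,  4.7119, -3.1219]), array([-0.0945,  0.0141, -0.0007]))
```

View pics/w2o.png

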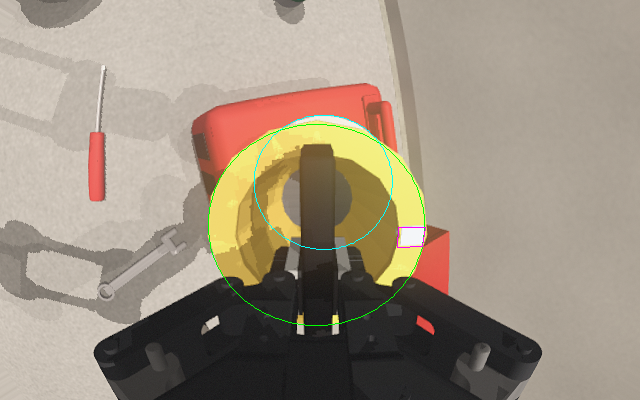

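The overlays of the held strainer, its stripe and the rim match the image, so both poses are good. I'll apply the small correction and go down partway.

```bash
python3 -m handwheel '[[[-0.2,4.7,0],[-0.09,0.01,0],1],[[0,0,15],[0,0,0],1],[[0,0,20],[0,0,0],1],[[0,0,20],[0,0,0],1],[[0,0,20],[0,0,0],1],[[0,0,10],[0,0,0],1],[[0,0,0],[0,0,0],1],[[0,0,0],[0,0,0],1]]'
python3 - <<'E'
from neck import *
T=tool();print(where(T),step(T,goal(.018,-.155)))
E
```

```text
clock: 7.75
position: [0.5484, -0.1146, 0.3027]
ee_rot: [0.182, 0.734, 0.62, 0.209]
contact_force: [0.3, -0.4, -1.8]
width: 0.0123
gripper_force: 68.6
(array([ 1.9105, -0.7932, 33.1714]), np.float64(-0.15409107732772984), array([-0.003,  0.002])) (array([ 0.4774, -1.9822, 15.165 ]), array([0.0313, 0.0147, 0.0087]))
```

```bash
python3 -m handwheel '[[[0.4,-1.8,3],[0.02,0.01,0],1],[[0,0,6],[0,0,0],1],[[0,0,6],[0,0,0],1],[[0,0,2],[0,0,0],1],[[0,0,0],[0,0,0],1],[[0,0,0],[0,0,0],1]]'
python3 - <<'E'
from neck import *
for i in range(3):
    T=tool();s=readout.get_state();print(where(T),s["contact_force"])
    vision.get_image("top")
print(step(T,goal(.012,-.155)))
E
```

```text
clock: 8.5
position: [0.5558, -0.114, 0.2869]
ee_rot: [0.181, 0.734, 0.62, 0.208]
contact_force: [0.1, 0.2, -1.3]
width: 0.0128
gripper_force: 68.7
(array([-0.2704, -0.097 , 15.8437]), np.float64(-0.15436887020990667), array([-0.0004,  0.0005])) [ 0.0562  0.1915 -1.2574]
(array([-0.2477, -0.1025, 15.8989]), np.float64(-0.15433874377149995), array([-0.0004,  0.0005])) [ 0.2743 -0.6102 -1.5566]
(array([-0.2384, -0.0981, 15.9274]), np.float64(-0.15435667668222533), array([-0.0005,  0.0005])) [-0.2886 -0.438  -1.6753]
(array([0.1252, 0.2312, 3.9277]), array([0.0054, 0.004 , 0.0061]))
```

Well aligned with no contact yet. Lowering slowly, in 2 mm rows.

```bash
python3 -m handwheel '[[[0,0.2,2],[0,0,0],1],[[0,0,2],[0,0,0],1],[[0,0,2],[0,0,0],1],[[0,0,2],[0,0,0],1],[[0,0,1],[0,0,0],1],[[0,0,0],[0,0,0],1],[[0,0,0],[0,0,0],1]]'
python3 - <<'E'
from neck import *
T=tool();print(where(T),T[:3,:3].T@readout.get_state()["contact_force"])
E
```

```text
clock: 9.52
position: [0.5607, -0.1141, 0.2793]
ee_rot: [0.181, 0.734, 0.62, 0.208]
contact_force: [-0.4, -0.2, -2.3]
width: 0.0125
gripper_force: 68.7
(array([-0.1467, -0.1034,  6.8063]), np.float64(-0.1544144969770036), array([-0.0003,  0.0004])) [-0.4376 -1.5597  1.7535]
```

```bash
python3 -m handwheel '[[[0,0,2],[0,0,0],1],[[0,0,2],[0,0,0],1],[[0,0,1],[0,0,0],1],[[0,0,0],[0,0,0],1],[[0,0,0],[0,0,0],1]]'
python3 - <<'E'
from neck import *
T=tool();print(where(T),T[:3,:3].T@readout.get_state()["contact_force"])
E
```

```text
clock: 10.15
position: [0.5633, -0.1141, 0.2751]
ee_rot: [0.181, 0.734, 0.62, 0.208]
contact_force: [0.4, 0.0, -1.5]
width: 0.0128
gripper_force: 68.7
(array([-0.1704, -0.0979,  1.7834]), np.float64(-0.15435120951228953), array([-0.0002,  0.0004])) [-0.0442 -0.4893  1.4761]
```

No force at a flange height of 1.8 mm, so the lug is in the notch. Pressing it home gently.

```bash
python3 -m handwheel '[[[0,0,1],[0,0,0],1],[[0,0,1],[0,0,0],1],[[0,0,0],[0,0,0],1],[[0,0,0],[0,0,0],1]]'
python3 - <<'E'
from neck import *
T=tool();s=readout.get_state();print(where(T),T[:3,:3].T@s["contact_force"],T[:3,:3].T@s["moment"])
E
```

```text
clock: 10.65
position: [0.5643, -0.1141, 0.2733]
ee_rot: [0.181, 0.734, 0.62, 0.208]
contact_force: [0.3, 0.5, -1.9]
width: 0.013
gripper_force: 68.7
(array([-0.2301, -0.0932, -0.2409]), np.float64(-0.1544394216132672), array([-0.0001,  0.0004])) [ 0.3494 -0.7782  1.7567] [ 0.4599 -0.0946  0.0047]
```

```bash
python3 -m handwheel '[[[0,0,1],[0,0,0],1],[[0,0,0],[0,0,0],1],[[0,0,1],[0,0,0],1],[[0,0,0],[0,0,0],1],[[0,0,0],[0,0,0],1]]'
python3 - <<'E'
from neck import *
T=tool();s=readout.get_state();print(where(T),T[:3,:3].T@s["contact_force"],T[:3,:3].T@s["moment"])
E
```

```text
clock: 11.28
position: [0.5654, -0.1141, 0.2716]
ee_rot: [0.181, 0.734, 0.62, 0.208]
contact_force: [0.3, -0.9, -1.4]
width: 0.0128
gripper_force: 68.7
(array([-0.2437, -0.0815, -2.2384]), np.float64(-0.15443417944264887), array([-0.0001,  0.0004])) [-0.9754 -0.3618  1.3485] [ 0.4741 -0.0518  0.0039]
```

```bash
python3 -m handwheel '[[[0,0,1],[0,0,0],1],[[0,0,0],[0,0,0],1],[[0,0,1],[0,0,0],1],[[0,0,0],[0,0,0],1],[[0,0,0],[0,0,0],1]]'
python3 - <<'E'
from neck import *
T=tool();s=readout.get_state();print(where(T),T[:3,:3].T@s["contact_force"],T[:3,:3].T@s["moment"])
E
```

```text
clock: 11.9
position: [0.5663, -0.1144, 0.2704]
ee_rot: [0.181, 0.734, 0.621, 0.208]
contact_force: [-4.9, -1.0, 2.9]
width: 0.013
gripper_force: 69.6
(array([-0.0823, -0.3912, -3.7719]), np.float64(-0.1538220542247435), array([-0.0005,  0.0011])) [-1.4149 -2.4157 -4.9925] [ 0.7223 -0.1749 -0.0614]
```

Contact at about -3.8 mm: either home with a calibration offset, or hung up. I'll look at it in the fixed views.

Run:
```python
from neck import *
a,_=shot("top","t3");b,_=shot("scene","s3");p=np.load("neck.npy")
o=[]
for n,im in(("top",a),("scene",b)):
    c=proj(n,p[None,:3])[0].astype(int)-[40,40];o.append(cv2.resize(im[c[1]:c[1]+75,c[0]:c[0]+80],(400,375),interpolation=cv2.INTER_CUBIC))
cv2.imwrite("pics/c3.png",np.hstack(o))
```

```text
(no output)
```

View pics/c3.png

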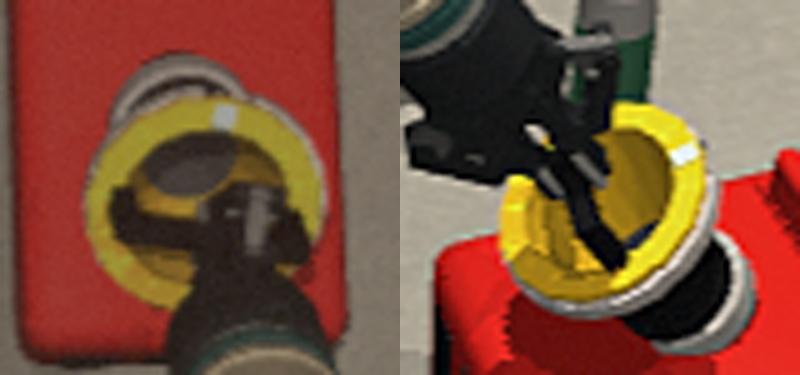

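Seen in the fixed views, the flange lies on the rim with the stripe over the notch (top (225,117), scene (683,155)). I'll press a bit more to confirm it is home.

```bash
python3 -m handwheel '[[[0,0,1],[0,0,0],1],[[0,0,0],[0,0,0],1],[[0,0,1],[0,0,0],1],[[0,0,0],[0,0,0],1],[[0,0,0],[0,0,0],1]]'
python3 - <<'E'
from neck import *
T=tool();s=readout.get_state();print(where(T),T[:3,:3].T@s["contact_force"],T[:3,:3].T@s["moment"])
E
```

```text
clock: 12.62
position: [0.5665, -0.1147, 0.2701]
ee_rot: [0.182, 0.734, 0.621, 0.208]
contact_force: [-15.9, -3.0, 12.2]
width: 0.0129
gripper_force: 71.7
(array([-0.0964, -0.625 , -4.0835]), np.float64(-0.1525685579325022), array([-0.0009,  0.0022])) [ -4.2416  -6.3791 -18.703 ] [ 1.2861 -0.1419 -0.0446]
```

Stiff contact. I'll ease off, wiggle gently under light pressure, and see whether it settles any deeper.

```bash
python3 -m handwheel '[[[0,0,-0.7],[0,0,0],1],[[0,0.8,0],[0,0,0.3],1],[[0,0,0],[0,0,0],1],[[0.8,0,0],[0,0,-0.3],1],[[0,0,0],[0,0,0],1],[[0,-0.8,0],[0,0,-0.3],1],[[0,0,0],[0,0,0],1],[[-0.4,0.4,0],[0,0,0.3],1],[[0,0,0],[0,0,0],1],[[0,0,0],[0,0,0],1]]'
python3 - <<'E'
from neck import *
T=tool();s=readout.get_state();print(where(T),T[:3,:3].T@s["contact_force"],T[:3,:3].T@s["moment"])
E
```

```text
clock: 13.88
position: [0.5671, -0.1147, 0.2707]
ee_rot: [0.182, 0.734, 0.621, 0.208]
contact_force: [-12.3, -3.6, 9.2]
width: 0.0127
gripper_force: 70.9
(array([ 0.7999, -0.6865, -3.9566]), np.float64(-0.15270432301906414), array([-0.0014,  0.0027])) [ -4.6174  -4.854  -14.3081] [ 0.9926 -0.2751 -0.069 ]
```

Depth is unchanged, so it looks seated. Releasing and retreating along the axis.

```bash
python3 -m handwheel '[[[0,0,-0.6],[0,0,0],1],[[0,0,0],[0,0,0],0.2],[[0,0,0],[0,0,0],0],[[0,0,0],[0,0,0],0],[[0,0,0],[0,0,0],0],[[0,0,0],[0,0,0],0],[[0,0,-10],[0,0,0],0],[[0,0,-30],[0,0,0],0],[[0,0,-40],[0,0,0],0],[[0,0,-30],[0,0,0],0],[[0,0,0],[0,0,0],0],[[0,0,0],[0,0,0],0]]'
python3 - <<'E'
from neck import *
p=np.load("neck.npy");im,T=shot("wrist","w4");a,_=shot("top","t4");b,_=shot("scene","s4")
wp=vision.camera_params("wrist");pr={"wrist":lambda P:wproj(P,T,wp),"top":lambda P:proj("top",P),"scene":lambda P:proj("scene",P)}
from scipy.spatial import cKDTree
def mask(im):
    m=cv2.inRange(cv2.cvtColor(im,cv2.COLOR_BGR2HSV),(22,110,80),(36,255,255));return m
pts={}
for n,im_,s in(("wrist",im,3.2),("top",a,1),("scene",b,1)):
    f=pr[n];pred=f(circ(p,.063,-.006));m=mask(im_)
    k=np.vstack([c for c in cv2.findContours(m,cv2.RETR_LIST,cv2.CHAIN_APPROX_NONE)[0]])[:,0]
    d=cKDTree(pred).query(k)[0];pts[n]=k[d<4*s].astype(float);print(n,len(pts[n]),pred.min(0),pred.max(0))
t=cv2.polylines(im.copy(),[pr["wrist"](circ(p,.063,-.006)).round().astype(int)],True,(0,255,0),1)
t=cv2.polylines(t,[pr["wrist"](circ(p,.066,0)).round().astype(int)],True,(255,0,255),1)
c=[cv2.resize(v[q[1]-37:q[1]+38,q[0]-40:q[0]+40],(320,300),interpolation=cv2.INTER_CUBIC) for v,q in((a,proj("top",p[None,:3])[0].astype(int)),(b,proj("scene",p[None,:3])[0].astype(int)))]
cv2.imwrite("pics/c4.png",np.vstack([t[:300],np.hstack(c)]))
print(T[:3,3],readout.get_state()["clock"],readout.get_state()["width"])
E
```

```text
clock: 15.38
position: [0.5086, -0.1129, 0.3622]
ee_rot: [0.18, 0.734, 0.62, 0.208]
contact_force: [-0.4, -0.9, -0.4]
width: 0.0431
gripper_force: 0.0
wrist 610 [246.839  118.9412] [387.107  254.8237]
top 138 [350.5698 164.0811] [397.0548 206.2556]
scene 144 [338.4837 181.2636] [378.9804 219.991 ]
[ 0.5086 -0.1129  0.3622] 15.525 0.04249170879440086
```

View pics/c4.png

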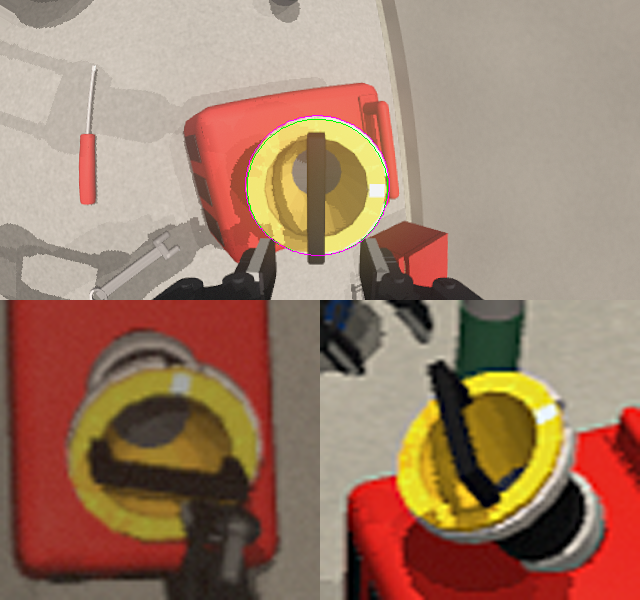

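It looks nested: released, handle outward, stripe at the notch. Next I'll fit the flange's height and tilt relative to the fitted rim to check it is flush.

Run:
```python
from neck import *
from scipy.spatial import cKDTree
p=np.load("neck.npy");F=frame(p[3]);T=np.load("pics/w4.npy");wp=vision.camera_params("wrist")
pr={"wrist":lambda P:wproj(P,T,wp),"top":lambda P:proj("top",P),"scene":lambda P:proj("scene",P)}
f={"wrist":"w4","top":"t4","scene":"s4"};pts={}
def model(q):
    t=R.from_rotvec([q[3],q[4],0]).as_matrix()
    return [p[:3]+(np.c_[.063*np.cos(th),.063*np.sin(th),0*th+z]@t.T+q[:3])@F.T for z in(0,.006)]
def hull(n,q): return np.vstack([pr[n](m) for m in model(q)])
for n in f:
    im=cv2.imread(f"pics/{f[n]}.png");h=cv2.cvtColor(im,cv2.COLOR_BGR2HSV)
    m=cv2.inRange(h,(20,90,70),(38,255,255))
    c=pr[n](p[None,:3])[0];k=np.vstack(cv2.findContours(m,1,1)[0])[:,0].astype(float)
    pts[n]=k
def edge(n,q):  # outer boundary radius of model about centre
    H=cv2.convexHull(hull(n,q).astype(np.float32))[:,0];c=pr[n](p[None,:3])[0];d=H-c;a=np.arctan2(d[:,1],d[:,0]);o=np.argsort(a);return c,a[o],np.hypot(*d.T)[o]
for names in(["top","scene"],["wrist"],["top","scene","wrist"]):
    q=np.zeros(5)
    for w in(3.5,2,2):
        sel={}
        for n in names:
            c,a,r=edge(n,q);d=pts[n]-c;e=np.hypot(*d.T)+.5-np.interp(np.arctan2(d[:,1],d[:,0]),a,r,period=2*np.pi);sel[n]=pts[n][abs(e)<w*(2 if n=="wrist" else 1)]
        def res(q):
            o=[]
            for n in names:
                c,a,r=edge(n,q);d=sel[n]-c;o.append((np.hypot(*d.T)+.5-np.interp(np.arctan2(d[:,1],d[:,0]),a,r,period=2*np.pi))/(3 if n=="wrist" else 1))
            return np.concatenate(o)
        s=least_squares(res,q,loss="soft_l1",f_scale=.3,x_scale=[.01]*3+[.1]*2);q=s.x
    cov=np.linalg.inv(s.jac.T@s.jac)*2*s.cost/len(s.fun)
    print(names,q[:3]*1e3,q[3:],np.sqrt(np.diag(cov)).round(4),[len(v) for v in sel.values()],np.median(abs(res(q))))
```

```text
['top', 'scene'] [-0.9965  0.4072 -0.1779] [ 0.0064 -0.0145] [0.0001 0.0001 0.0001 0.0025 0.0008] [120, 117] 0.28665266395598366
['wrist'] [-1.214   0.5988 -2.3759] [ 0.0133 -0.0127] [0.     0.     0.0001 0.0016 0.0005] [408] 0.12986224972397525
['top', 'scene', 'wrist'] [-1.1481  0.8004 -1.1121] [ 0.0133 -0.0089] [0.     0.     0.0001 0.0004 0.0004] [119, 117, 408] 0.20000621960274084
```

In the same fixed cameras the flange is 0.2 mm from the rim plane and its tilt is within noise, so it is home. The gripper is clear, so I'm handing in.

```bash
python3 -c "
from rig import manip
print(manip.sign_off())"
```

```text
the job is handed in; nothing more can be done
None
```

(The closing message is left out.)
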